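# Pack the sampling tote at the lab bench

### The job

Pack the blue tote for a sampling trip: slide the yellow tape roll up off its post and lay it flat in the tote, lay the orange cutter on the tote's floor, and fetch the red-capped bottle from under the low shelf and stand it upright in the tote, in any order. Set each thing down on the tote's floor gently, without dropping it, and leave the blue-capped bottle, the conical flask and the green beaker where they are.

Things in the scene. Friction and masses are not known exactly. Their poses are not given: they have to be found in the camera images.
- tote: blue open-topped rectangular tote, fixed to the bench, outside 228 (its x) x 248 (its y) x 60 mm high, walls and floor 4 mm thick; origin at the centre of its underside, z up, so the inner floor is at z = 4 mm
- stand: dark steel tape stand, fixed: foot 90 mm in diameter and 8 mm thick, a hub 38 mm in diameter up to 30 mm on which the roll rests, then a bright upright post 16 mm in diameter whose top is 83 mm above the bench; origin at the centre of the foot's underside, z up
- roll: yellow roll of tape, a ring 54 mm outside, 25 mm bore, 25 mm high, about 50 g, starting around the post on the hub (its underside 30 mm above the bench); origin at the centre of its underside, z along the bore
- roll_mid (a point): centre of the tape roll, 12.5 mm above its underside
- cutter: orange safety cutter with black details, a flat rounded bar 140 (its x) x 24 (y) x 16 mm (z), about 70 g, lying on the bench; origin at the centre of its underside
- cutter_mid (a point): centre of the cutter, 8 mm above its underside
- shelf: low white shelf, fixed: board 130 mm deep (its x 0 to 130) x 330 mm wide (y), underside 180 and top 196 mm above the bench, fixed bottles on its rear half up to 281 mm high; four thin legs at x = 25 and 115, y = +-160 mm; open front and back. Origin on the bench below the middle of the board's front edge, x pointing in under the board (about world +y; the open front faces the tote), z up
- bottle_red: white bottle with red screw cap, about 140 g, standing on the bench under the shelf's front edge (axis 3 mm before to 10 mm behind it; the board overhangs, so take it from the front with a tilted tool): body 44 mm in diameter up to 78 mm, neck 26 mm, cap 32 mm in diameter from 83 to 100 mm; origin at the centre of its underside, z up
- bottle_blue: bystander: the same bottle with a blue cap, standing beside the red-capped one below the shelf's front edge, about 120 mm away; either may be the nearer to the robot; origin at the centre of its underside
- flask: bystander: conical glass flask, 80 mm in diameter at the foot, 122 mm high, beyond the tote; origin at the centre of its underside
- beaker: bystander: green glass beaker, 66 mm in diameter, 80 mm high; origin at the centre of its underside
Mind the look-alikes: they are no part of the job. Leave any pink look-alike of the bottle_red alone. There is more than one size of the cutter; the job needs the smaller.

How it is judged:
By the outcome, as a careful person would: the job done as asked, in the order asked, and still so for the second after the job is handed in, with the robot touching nothing.
It also fails if it takes over 64 s, if anything falls off the work surface, if the arm or the gripper's body presses on something with over 40 N, if the wrist force passes 120 N, or if a joint passes its speed limit or range.

### The arm

A 6-joint arm with a two-finger parallel gripper is mounted at the origin on the work surface. World frame = base frame: x ahead of the robot, y to its left, z up, the work surface at z = 0. Lengths are in m, angles in rad, forces in N, time in s.
With the tool pointing down it reaches from about 0.325 to 0.9 m from the base axis. Payload 6.1 kg.
Tool frame: the origin (TCP) lies midway between the tips of the shut fingers; the grasp point (between the pads) lies 19 mm behind it; z points along the fingers, y is the line along which they close (so a half turn about z gives the same grasp; the last joint's range is limited). The gripper opens to 85 mm and grips with 20 to 120 N. Pads are 22 mm wide; open, the fingers measure 114 mm over their backs; the gripper's body (76 mm by 85 mm) begins 54 mm behind the grasp point. The pads swing forward as they close: fully open they stand 13 mm farther back than shut.
Start: joints at [1.001, 0.22, 1.526, -0, 1.395, -0.126], TCP at [0.268, 0.564, 0.231] pointing down, gripper open.
Joint ranges: [-2.98, 2.98], [-0.91, 2.08], [0.09, 2.57], [-1.24, 4.39], [0.2, 2.65], [-2.68, 2.68]. Speed limits (rad/s): [2.57, 2.57, 3.01, 3.14, 3.14, 3.14].

### API

Orientations are given as [roll, pitch, yaw] about the fixed x, y, z axes, in that order (R = Rz(yaw) Ry(pitch) Rx(roll)).
In Python, from plant import movep, move_l, set_joints, gripper_to, hold, inverse_kinematics, observe, get_image, get_calibration, Unreachable, job_done gives the robot as it stands. Calls block until the motion is done:
- movep(position, orientation): joint-space move of the TCP to a pose.
- move_l(position, feed=0.15, rotation=None, max_force=None): straight line of the TCP; rotation=None keeps the orientation; feed is the mean speed in m/s. With max_force (N) it stops when the force on the tool has changed by that much, and returns True; else False.
- set_joints(angles): joint-space move.
- gripper_to(opening, f_grip=None): finger opening in m; f_grip is the grip in N (None keeps the last); returns when the fingers have stopped.
- hold(seconds).
- inverse_kinematics(position, orientation): joint angles nearest the present ones, or None.
- observe(): the state.
- get_image(name): name is "side" or "top"; returns (picture, depth): 420x560x3 uint8, red, green, blue; 420x560 float32, m along the optical axis (not along the pixel's ray), 0 where there is no reading.
- get_calibration(name): a dict with "intrinsics" (3x3 intrinsics, pixels), "world_from_camera" (4x4, takes a point from camera to world coordinates). Camera axes: x right, y down, z forward; pixel columns grow to the right and rows downward; lengths in m; the calibration is good to about 2 mm. A picture is of the moment at which its call begins. get_calibration takes no time and is no camera call.
A pose or a line that the arm cannot do raises Unreachable and nothing moves.
- job_done(): hands the job in; it is judged then, once.
The state is a dict: "time_s": time; "q": joint angles; "joint_velocities": joint speeds; "joint_torque": joint torques, N m; "eef_pos": TCP position; "tcp_rot": TCP orientation; "ft_force": force on the tool from outside, world axes, zero at the start; "torque": the same for the moment, N m; "opening": finger opening in m; "grasp_force": force on a finger pad.
Only numpy, scipy, OpenCV 4.12 (cv2) and the standard library are available. Lean on these libraries where they do the work, as an engineer would, in place of code of your own. Each camera call takes 0.05 s, during which the arm holds its last target. There are 200 camera calls.

## Working session

There is one attempt and no reset: what is moved stays moved. The work goes in short steps, each a Python script; the robot and the scene stay as the last script left them, time stands still between calls to the robot, and variables do not carry over. Pictures are saved under pics/ and viewed, at most 10 in all, crops included, and the job is handed in when it is done.

```bash
mkdir -p pics; ls
python3 - <<'E'
from plant import *
import cv2,numpy as np
for n in("side","top"):
    im,d=get_image(n); np.savez(f"{n}0.npz",im=im,d=d); cv2.imwrite(f"pics/{n}0.png",im[:,:,::-1]); c=get_calibration(n); print(n,np.round(c["intrinsics"],1).tolist(),np.round(c["world_from_camera"],3).tolist())
E
```

```text
pics
side [[414.3, 0.0, 278.7], [0.0, 414.3, 214.6], [0.0, 0.0, 1.0]] [[0.912, -0.256, 0.32, 0.127], [-0.41, -0.597, 0.69, -0.865], [0.015, -0.76, -0.65, 0.853], [0.0, 0.0, 0.0, 1.0]]
top [[543.5, 0.0, 274.5], [0.0, 543.5, 204.3], [0.0, 0.0, 1.0]] [[0.022, -0.996, 0.086, 0.412], [-1.0, -0.022, -0.008, 0.011], [0.01, -0.085, -0.996, 1.556], [0.0, 0.0, 0.0, 1.0]]
```

View pics/side0.png

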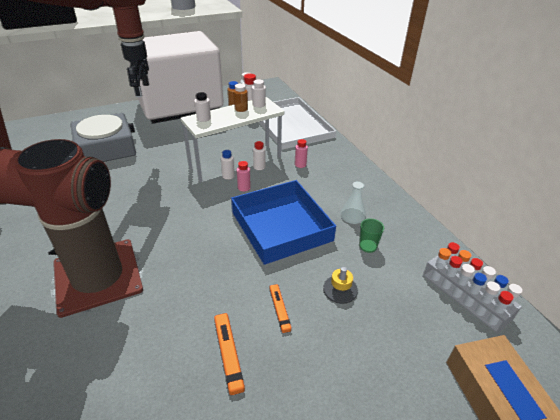

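View pics/top0.png

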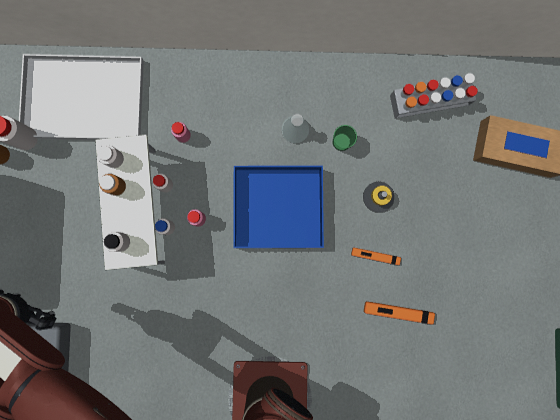

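Side view: the white red-capped bottle is at (259,155), with pink look-alikes at (243,176) and (301,153). Another red-capped bottle stands on the shelf at (250,85), and the blue-capped bottle is at (227,165). The small cutter is at (280,307) and the large one at (229,352). The roll is at (343,281).
Top view: red cap (160,181), blue cap (162,226), pink (195,217) and (179,131), small cutter (376,256), large cutter (400,313), roll (381,196).
My choices are the white-bodied red-capped bottle under the board's edge and the smaller cutter. I'll measure next and check the choice in a crop.

```bash
cat > h.py <<'E'
import numpy as np,cv2
from plant import *
C={n:get_calibration(n) for n in("side","top")}
def ray(n,u,v):
    c=C[n];T=np.array(c["world_from_camera"]);d=T[:3,:3]@np.linalg.solve(np.array(c["intrinsics"]),[u,v,1.]);return T[:3,3],d
def plane(n,u,v,z):
    o,d=ray(n,u,v);return o+d*(z-o[2])/d[2]
def pt(n,u,v,dep):
    o,d=ray(n,u,v);return o+d*dep
def proj(n,p):
    c=C[n];T=np.linalg.inv(np.array(c["world_from_camera"]));q=np.array(c["intrinsics"])@(T[:3,:3]@p+T[:3,3]);return q[:2]/q[2]
def blobs(im,box,h,smin=110,vmin=60,amin=15):
    hsv=cv2.cvtColor(im,cv2.COLOR_RGB2HSV);H=hsv[...,0].astype(int)
    m=((H>=h[0])&(H<=h[1])) if h[0]<=h[1] else ((H>=h[0])|(H<=h[1]))
    m=(m&(hsv[...,1]>smin)&(hsv[...,2]>vmin)).astype(np.uint8)
    k=np.zeros_like(m);x0,y0,x1,y1=box;k[y0:y1,x0:x1]=1;m*=k
    cs,_=cv2.findContours(m,cv2.RETR_EXTERNAL,cv2.CHAIN_APPROX_NONE)
    return sorted([c for c in cs if cv2.contourArea(c)>=amin],key=cv2.contourArea,reverse=True),m
E
cat > m.py <<'E'
from h import *
f={n:np.load(f"{n}0.npz") for n in C}
t,s=f["top"]["im"],f["side"]["im"]
def show(name,n,box,h,z,**k):
    cs,m=blobs(f[n]["im"],box,h,**k)
    for c in cs[:3]:
        (u,v),wh,a=cv2.minAreaRect(c)
        p=plane(n,u,v,z); de=f[n]["d"][int(round(v)),int(round(u))]
        print(name,n,"uv",round(u,1),round(v,1),"box",cv2.boundingRect(c),"plane",p.round(4),"depthpt",pt(n,u,v,de).round(4))
    return cs
show("tote","top",(220,150,340,260),(105,130),.06)
c=show("cut","top",(340,235,415,275),(3,20),.016)[0]
P=np.array([plane("top",u,v,.016)[:2] for u,v in cv2.boxPoints(cv2.minAreaRect(c))]);print("cutbox",P.round(4).tolist(),np.linalg.norm(P[1]-P[0]),np.linalg.norm(P[2]-P[1]))
show("cut","side",(262,280,300,335),(3,20),.016)
show("roll","top",(360,175,405,215),(20,35),.055)
show("roll","side",(325,260,360,300),(20,35),.055)
show("red","top",(150,170,172,190),(170,8),.1)
show("red","side",(248,135,270,158),(170,8),.0915)
show("blue","top",(150,215,172,235),(100,130),.1)
show("blue","side",(216,145,238,162),(100,130),.0915)
show("pinkcap","top",(185,205,207,228),(170,8),.1)
show("pink2","top",(165,115,195,145),(170,8),.1)
# shelf: white board at z~.196 from depth
d=f["top"]["d"];vv,uu=np.mgrid[130:275,90:165]
Q=np.array([pt("top",u,v,d[v,u]) for u,v in zip(uu.ravel(),vv.ravel())]);k=abs(Q[:,2]-.196)<.008
q=Q[k][:,:2];r=cv2.minAreaRect(q.astype(np.float32));print("shelf",r,cv2.boxPoints(r).round(4).tolist())
for n,name in(("top","tote"),):
    cs,_=blobs(t,(220,150,340,260),(105,130));bp=cv2.boxPoints(cv2.minAreaRect(cs[0]));P=np.array([plane("top",u,v,.06)[:2] for u,v in bp]);print("tote",P.round(4).tolist())
im=np.hstack([cv2.resize(s[120:200,180:320],(560,320),interpolation=2),cv2.resize(t[160:240,140:200],(240,320),interpolation=2)])
cv2.imwrite("pics/c1.png",im[:,:,::-1])
E
python3 m.py
```

```text
tote top uv 278.5 206.5 box (234, 166, 90, 82) plane [ 0.5347 -0.0122  0.06  ] depthpt [ 0.539  -0.0131  0.0076]
cut top uv 371.6 255.0 box (351, 248, 42, 16) plane [ 0.4065 -0.2789  0.016 ] depthpt [ 0.4065 -0.2787  0.0171]
cut top uv 397.5 260.5 box (395, 257, 6, 8) plane [ 0.3927 -0.3524  0.016 ] depthpt [ 0.3927 -0.3539  0.0095]
cutbox [[0.4058, -0.2196], [0.4284, -0.2241], [0.4072, -0.3384], [0.3847, -0.3337]] 0.023046473389991357 0.11626078532780396
cut side uv 278.4 302.3 box (270, 284, 19, 38) plane [ 0.4009 -0.2839  0.016 ] depthpt [ 0.4005 -0.2847  0.0172]
cut side uv 285.5 327.6 box (280, 323, 11, 10) plane [ 0.3863 -0.3576  0.016 ] depthpt [ 0.386  -0.3582  0.0169]
roll top uv 381.3 195.3 box (371, 186, 21, 20) plane [ 0.5729 -0.2974  0.055 ] depthpt [ 0.5708 -0.2935  0.0743]
roll side uv 342.0 279.5 box (332, 269, 21, 22) plane [ 0.5636 -0.3103  0.055 ] depthpt [ 0.5617 -0.3128  0.0586]
red top uv 158.5 180.0 box (153, 175, 12, 11) plane [0.5957 0.3131 0.1   ] depthpt [0.5962 0.3138 0.0965]
red side uv 258.5 145.0 box (255, 141, 8, 9) plane [0.5913 0.3138 0.0915] depthpt [0.5873 0.3036 0.0981]
blue top uv 160.6 225.7 box (155, 220, 12, 12) plane [0.4728 0.3026 0.1   ] depthpt [0.4728 0.3024 0.101 ]
blue side uv 226.0 153.5 box (222, 150, 9, 8) plane [0.4686 0.3053 0.0915] depthpt [0.4653 0.2943 0.0987]
pinkcap top uv 193.0 216.5 box (187, 211, 13, 12) plane [0.4994 0.2169 0.1   ] depthpt [0.4992 0.2165 0.1033]
pink2 top uv 177.5 128.0 box (172, 122, 12, 13) plane [0.7392 0.2673 0.1   ] depthpt [0.7402 0.2681 0.0955]
shelf ((0.5283879637718201, 0.37350136041641235), (0.3305835723876953, 0.13187578320503235), 7.0706682205200195) [[0.3562000095844269, 0.4185999929904938], [0.3725000023841858, 0.28769999742507935], [0.7005000114440918, 0.32839998602867126], [0.6843000054359436, 0.4593000113964081]]
tote [[0.6447, 0.1137], [0.6505, -0.1337], [0.4258, -0.1368], [0.4205, 0.1075]]
```

View pics/c1.png

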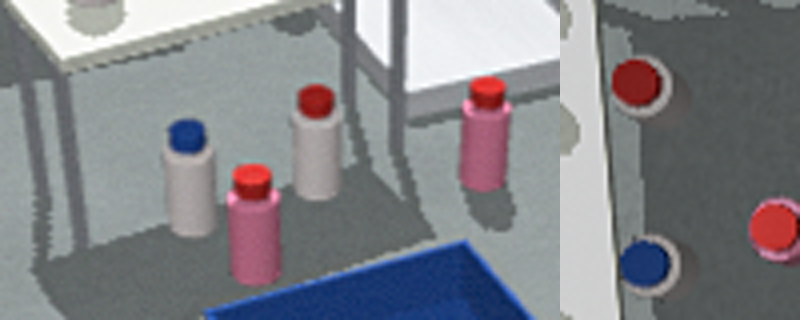

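The crop confirms the choice. The red-capped bottle with the white body is right of centre (318,140 in the crop), with pink bottles at (253,225) and (487,130) and blue at (188,180). Heights and sizes agree with the description. Next I check reachability of the bottle and placing poses.

```bash
cat >> h.py <<'E'
from scipy.spatial.transform import Rotation as Ro
def ori(tilt,head,flip=1):
    """tool z tilted `tilt` deg from straight down towards heading `head` deg; tool y horizontal, across the heading"""
    t,a=np.radians([tilt,head]);z=np.array([np.sin(t)*np.cos(a),np.sin(t)*np.sin(a),-np.cos(t)])
    y=flip*np.array([-np.sin(a),np.cos(a),0]);M=np.c_[np.cross(y,z),y,z];return Ro.from_matrix(M).as_euler("xyz").tolist(),M
RED=np.array([.5935,.3140]);ROLL=np.array([.5715,-.297]);CUT=np.array([.4035,-.2905]);CUTA=79.5
TOTE=np.array([.535,-.012])
E
python3 - <<'E'
from h import *
print(np.round(C["top"]["world_from_camera"],3)[2,3],observe()["time_s"])
def ik(g,o):
    r,M=o;q=inverse_kinematics((np.array(g)+.019*M[:,2]).tolist(),r);return None if q is None else np.round(q,2).tolist()
for tilt in(40,50,60):
  for head in(60,75,90,97):
    for fl in(1,-1):
      o=ori(tilt,head,fl);d=np.array([np.cos(np.radians(head)),np.sin(np.radians(head)),0])
      g=np.array([*RED,.055]);r=[ik(g,o),ik(g-.12*d,o),ik(g+[0,0,.02],o),ik([.6,.065,.06],o),ik([.6,.065,.2],o)]
      if r[0]: print(tilt,head,fl,[x is not None for x in r],r[0],r[3])
for h in (-90,0,90): print(h,ik([*ROLL,.05],ori(0,h)),ik([.595,-.065,.025],ori(0,h)))
for h in (CUTA,CUTA-180): print(h,ik([*CUT,.02],ori(0,h)),ik([.47,-.012,.025],ori(0,h+12)))
E
```

```text
1.556 0.1
40 60 -1 [True, True, True, True, True] [0.12, 0.33, 1.97, 1.02, 0.65, -0.14] [-0.37, 0.32, 1.98, 0.89, 0.95, -0.43]
40 75 -1 [True, True, True, True, True] [0.07, 0.41, 1.86, 0.93, 0.86, -0.3] [-0.37, 0.41, 1.84, 0.78, 1.13, -0.55]
40 90 -1 [True, True, True, True, True] [0.06, 0.5, 1.73, 0.83, 1.05, -0.43] [-0.35, 0.51, 1.7, 0.68, 1.29, -0.67]
40 97 1 [True, True, False, True, True] [0.06, 0.55, 1.66, 0.78, 1.14, 2.66] [-0.34, 0.56, 1.63, 0.63, 1.36, 2.42]
40 97 -1 [True, True, True, True, True] [0.06, 0.55, 1.66, 0.78, 1.14, -0.48] [-0.34, 0.56, 1.63, 0.63, 1.36, -0.73]
50 60 1 [True, True, True, True, False] [0.06, 0.36, 2.04, 1.38, 0.71, 2.62] [-0.45, 0.38, 2.0, 1.08, 1.04, 2.5]
50 60 -1 [True, True, True, True, True] [0.06, 0.36, 2.04, 1.38, 0.71, -0.52] [-0.45, 0.38, 2.0, 1.08, 1.04, -0.64]
50 75 1 [True, True, True, True, True] [0.0, 0.45, 1.9, 1.17, 0.93, 2.59] [-0.44, 0.49, 1.83, 0.93, 1.23, 2.44]
50 75 -1 [True, True, True, True, True] [0.0, 0.45, 1.9, 1.17, 0.93, -0.55] [-0.44, 0.49, 1.83, 0.93, 1.23, -0.7]
50 90 1 [True, True, True, True, True] [-0.01, 0.56, 1.
[... 960 characters left out ...]
, 0.89, 1.51, 2.29]
60 90 -1 [True, True, True, True, True] [-0.06, 0.64, 1.73, 1.15, 1.24, -0.75] [-0.46, 0.69, 1.62, 0.89, 1.51, -0.85]
60 97 1 [True, True, True, True, True] [-0.06, 0.69, 1.64, 1.07, 1.34, 2.39] [-0.43, 0.75, 1.53, 0.83, 1.59, 2.27]
60 97 -1 [True, True, True, True, True] [-0.06, 0.69, 1.64, 1.07, 1.34, -0.75] [-0.43, 0.75, 1.53, 0.83, 1.59, -0.87]
-90 [-0.6, 0.47, 1.61, 0.0, 1.06, -0.6] [-0.24, 0.42, 1.74, -0.0, 0.98, -0.24]
0 [-0.6, 0.47, 1.61, 0.0, 1.06, -2.17] [-0.24, 0.42, 1.74, 0.0, 0.98, -1.81]
90 [-0.6, 0.47, 1.61, 0.0, 1.06, 2.54] None
79.5 [-0.78, 0.22, 2.01, 0.0, 0.91, 2.54] None
-100.5 [-0.78, 0.22, 2.01, 0.0, 0.91, -0.6] [-0.19, 0.16, 2.08, -0.0, 0.91, -0.22]
```

```bash
cat > a.py <<'E'
from h import *
def st(l):
    s=observe();print(l,"t",round(s["time_s"],2),"p",np.round(s["eef_pos"],4),"op",round(s["opening"],4),"gf",round(float(np.max(s["grasp_force"])),1),"F",np.round(s["ft_force"],1))
E
python3 - <<'E'
from a import *
r,M=ori(50,97,-1);d=np.array([np.cos(np.radians(97)),np.sin(np.radians(97)),0])
g=np.array([*RED,.057]);T=g+.022*M[:,2]
move_l([.268,.564,.42],feed=.3);st("up")
movep([.5,.0,.42],ori(0,-90)[0]);st("mid")
pre=T-.09*d
movep((pre+[0,0,.2]).tolist(),r);st("above")
gripper_to(.08)
move_l(pre.tolist(),feed=.15);st("pre")
hit=move_l(T.tolist(),feed=.08,max_force=6);st(f"in {hit}")
gripper_to(.03,40);st("grip")
im,_=get_image("side");cv2.imwrite("pics/g1.png",cv2.resize(im[90:230,160:340],(720,560))[:,:,::-1])
E
```

```text
up t 0.88 p [0.2678 0.5637 0.4179] op 0.0855 gf 0.0 F [-0.2  0.3 -0.9]
mid t 3.06 p [0.5001 0.0007 0.42  ] op 0.0856 gf 0.0 F [ 0.   0.3 -0.7]
above t 4.24 p [0.6028 0.2414 0.2439] op 0.0856 gf 0.0 F [ 0.  -0.4 -0.4]
pre t 5.96 p [0.6032 0.2414 0.0439] op 0.08 gf 0.0 F [ 0.5 -0.7  0.4]
in False t 7.23 p [0.5917 0.3303 0.0428] op 0.08 gf 0.0 F [ 0.3 -0.1 -1. ]
grip t 7.65 p [0.5918 0.3305 0.043 ] op 0.0431 gf 40.5 F [ 0.  -1.3  0.8]
```

View pics/g1.png

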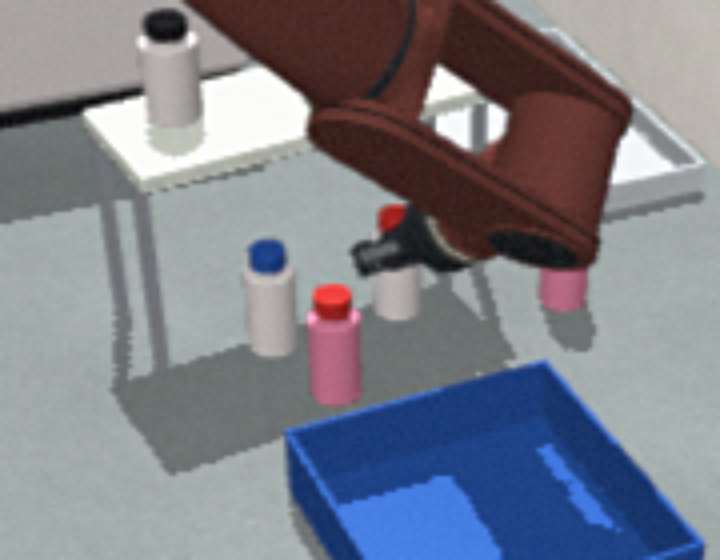

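The fingers hold the white body of the red-capped bottle (crop 395,265) at 43 mm opening. It stands upright and its neighbours are untouched. Now I lift it, take it out and place it.

Run:
```python
from a import *
p=np.array(observe()["eef_pos"]);r,M=ori(50,97,-1);d=np.array([np.cos(np.radians(97)),np.sin(np.radians(97)),0])
move_l((p+[0,0,.02]).tolist(),feed=.08);st("lift")
q=p-.1*d+[0,0,.02];move_l(q.tolist(),feed=.15)
q[2]=p[2]+.12;move_l(q.tolist(),feed=.2);st("out")
off=p-np.array([*RED,0])   # TCP relative to bottle underside
b=np.array([.602,.062,.004])
t=b+off;move_l([t[0],t[1],q[2]],feed=.2)
move_l([t[0],t[1],t[2]+.012],feed=.15);st("near")
hit=move_l([t[0],t[1],t[2]-.003],feed=.03,max_force=3);st(f"down {hit}")
s,_=get_image("side");tt,_=get_image("top")
cv2.imwrite("pics/g2.png",np.hstack([cv2.resize(s[90:270,180:380],(444,400)),cv2.resize(tt[120:270,220:340],(320,400))])[:,:,::-1])
```

```text
lift t 8.1 p [0.5923 0.3305 0.064 ] op 0.0427 gf 40.6 F [ 0.2 -0.2 -1.5]
out t 9.57 p [0.6031 0.2317 0.162 ] op 0.0426 gf 40.7 F [-0.1 -0.8 -1.7]
near t 11.32 p [0.6008 0.0786 0.0597] op 0.0427 gf 40.6 F [ 0.   0.4 -1.2]
down True t 11.78 p [0.6007 0.0785 0.0469] op 0.043 gf 40.8 F [0.9 0.7 4.7]
```

View pics/g2.png

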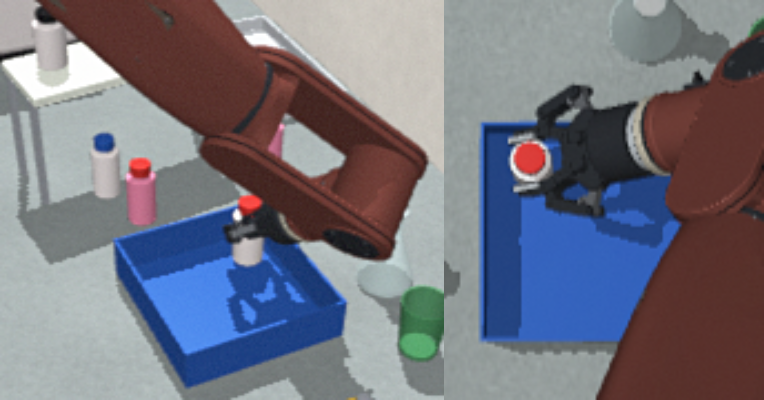

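The bottle stands upright on the tote floor (side crop 248,250; top crop 530,158). Contact came at the expected height. The right-hand finger is near the tote wall, so I open only slightly and back out along the tool axis. Then I go for the roll.

Run:
```python
from a import *
p=np.array(observe()["eef_pos"]);r,M=ori(50,97,-1)
gripper_to(.052);st("open")
hit=move_l((p-.09*M[:,2]).tolist(),feed=.1,max_force=8);st(f"back {hit}")
q=p-.09*M[:,2];q[2]=.3;move_l(q.tolist(),feed=.25)
gripper_to(.085)
R0=ori(0,-60)[0]
movep([*ROLL,.22],R0);st("above roll")
s,_=get_image("side");cv2.imwrite("pics/g3.png",cv2.resize(s[130:370,200:420],(550,600))[:,:,::-1])
hit=move_l([*ROLL,.12],feed=.2,max_force=6)
hit=move_l([*ROLL,.029],feed=.08,max_force=6);st(f"at {hit}")
gripper_to(.04,25);st("grip")
```

```text
open t 12.13 p [0.5995 0.0787 0.0455] op 0.0522 gf 0.1 F [-0.9 -0.   0.1]
back False t 13.19 p [0.6086 0.0106 0.1042] op 0.0521 gf 0.0 F [-0.3  0.5 -0.1]
above roll t 15.72 p [ 0.5716 -0.2962  0.2198] op 0.0851 gf 0.0 F [ 0.4 -0.3  0.4]
at False t 17.71 p [ 0.572  -0.2973  0.0298] op 0.0853 gf 0.0 F [-0.3 -1.1 -0.5]
grip t 18.12 p [ 0.572  -0.2973  0.0297] op 0.052 gf 27.3 F [-0.4  0.   3.5]
```

View pics/g3.png

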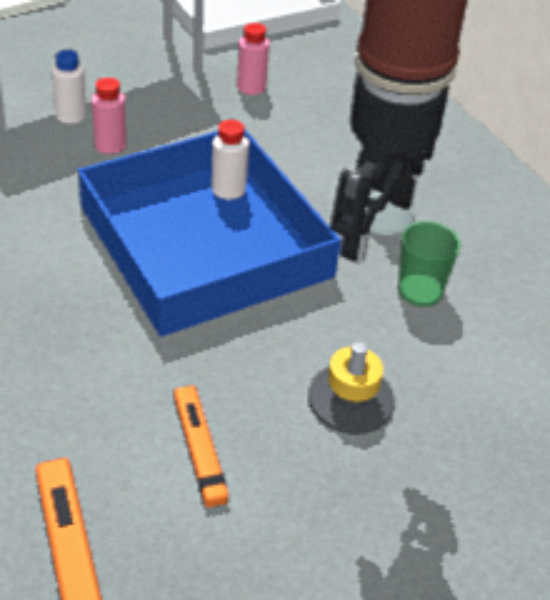

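The bottle stands in the tote (230,160), and the bystanders are undisturbed. The roll is gripped. I lift it off the post and lay it in the tote.

Run:
```python
from a import *
p=np.array(observe()["eef_pos"])
hit=move_l((p+[0,0,.075]).tolist(),feed=.1,max_force=15);st(f"lift {hit}")
move_l((p+[0,0,.11]).tolist(),feed=.2)
x,y=.58,-.058
move_l([x,y,p[2]+.11],feed=.25);st("over")
s,_=get_image("side");cv2.imwrite("pics/g4.png",cv2.resize(s[130:370,200:420],(550,600))[:,:,::-1])
zt=p[2]-.026
move_l([x,y,zt+.012],feed=.15)
hit=move_l([x,y,zt-.004],feed=.03,max_force=3);st(f"down {hit}")
```

```text
lift False t 19.02 p [ 0.5714 -0.2969  0.1039] op 0.0521 gf 26.9 F [ 0.  -0.6 -0.4]
over t 20.46 p [ 0.5799 -0.0588  0.1394] op 0.0521 gf 27.0 F [ 0.  -0.3 -0.7]
down True t 21.93 p [ 0.5804 -0.058   0.0032] op 0.0524 gf 26.4 F [-0.1  0.2  2. ]
```

View pics/g4.png

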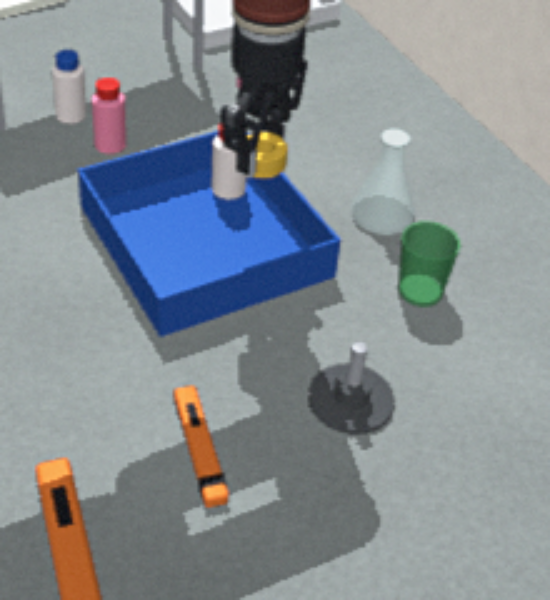

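The roll left the post and is in the grip (267,155), but it may be tilted. Contact height matches a level roll (0.0032 m against 0.0037 m expected). I'll look before letting go.

Run:
```python
from a import *
s,_=get_image("side");cv2.imwrite("pics/g5.png",cv2.resize(s[170:270,220:350],(780,600),interpolation=2)[:,:,::-1])
```

```text
(no output)
```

View pics/g5.png

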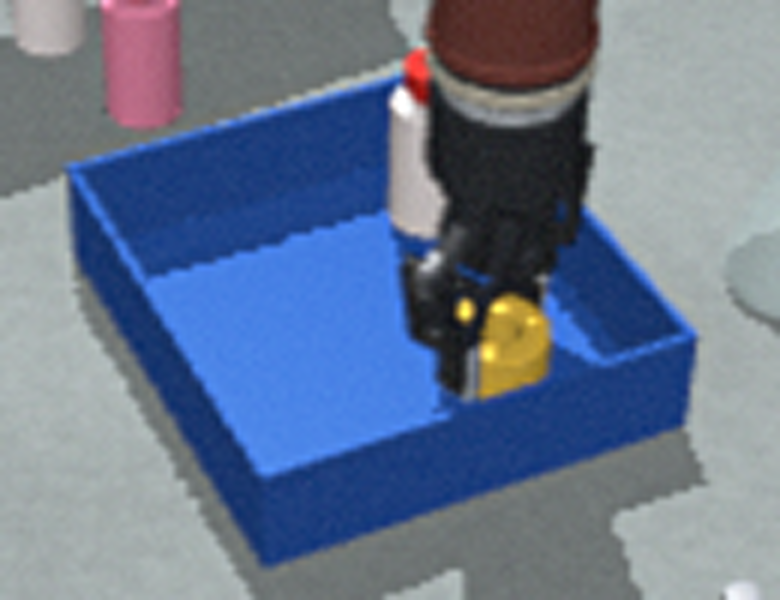

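The roll is level on the floor at (515,345). I release it, then pick the small cutter.

Run:
```python
from a import *
p=np.array(observe()["eef_pos"])
gripper_to(.066);st("open")
move_l([p[0],p[1],.06],feed=.08);move_l([p[0],p[1],.2],feed=.25)
movep([*CUT,.14],ori(0,CUTA-180)[0]);st("above")
gripper_to(.06)
move_l([*CUT,.05],feed=.15)
hit=move_l([*CUT,.003],feed=.04,max_force=5);st(f"at {hit}")
gripper_to(.01,30);st("grip")
c=np.array(observe()["eef_pos"])
move_l([c[0],c[1],c[2]+.02],feed=.06);move_l([c[0],c[1],.14],feed=.2);st("lift")
for n in("side","top"):
    im,_=get_image(n);np.savez(f"{n}1.npz",im=im)
    if n=="side":a=cv2.resize(im[130:370,200:380],(450,600))
    else:b=cv2.resize(im[140:340,220:440],(350,318))
b=cv2.copyMakeBorder(b,0,282,0,0,cv2.BORDER_CONSTANT)
cv2.imwrite("pics/g6.png",np.hstack([a,b])[:,:,::-1]);np.save("cz.npy",c)
```

```text
open t 22.27 p [ 0.5794 -0.0578  0.0026] op 0.066 gf 0.0 F [-0.3 -0.7 -0. ]
above t 24.99 p [ 0.404  -0.29    0.1398] op 0.0662 gf 0.0 F [ 0.2 -0.2 -0.1]
at False t 27.3 p [ 0.4037 -0.2907  0.0033] op 0.0598 gf 0.0 F [ 0.2  0.3 -0.3]
grip t 27.72 p [ 0.4038 -0.2908  0.0033] op 0.0232 gf 30.1 F [ 0.1 -0.2  2.5]
lift t 28.94 p [ 0.4031 -0.2901  0.1387] op 0.0229 gf 29.8 F [ 0.7 -0.3 -1.7]
```

View pics/g6.png

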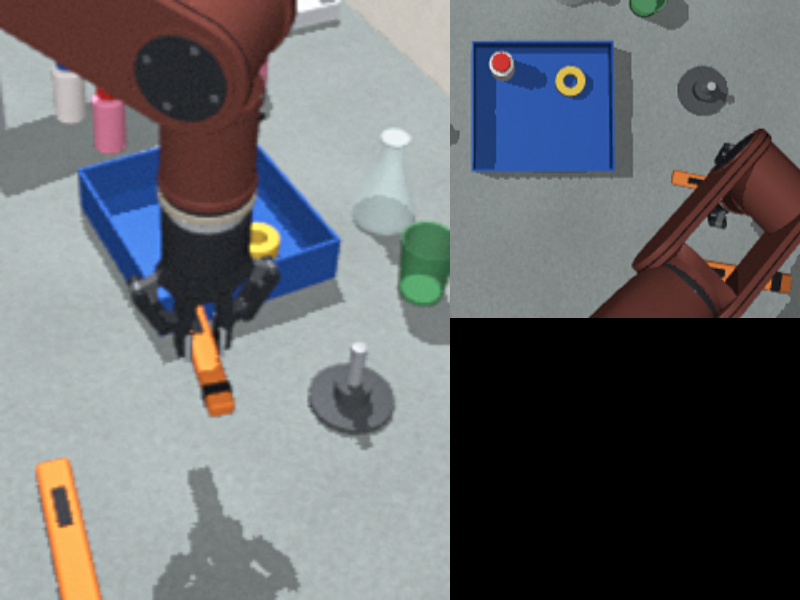

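The roll lies flat in the tote (top crop 570,80), the bottle stands (502,65), and the small cutter is held level at its middle (210,360). I place it in the free half.

Run:
```python
from a import *
c=np.load("cz.npy");r=ori(0,-88.5)[0];x,y=.475,-.012
movep([x,y,.15],r);st("over")
zt=c[2]+.004
move_l([x,y,zt+.012],feed=.15)
hit=move_l([x,y,zt-.003],feed=.025,max_force=3);st(f"down {hit}")
gripper_to(.04);st("open")
move_l([x,y,.06],feed=.06);move_l([x,y,.25],feed=.25)
movep([.3,-.35,.35],ori(0,-88.5)[0]);st("clear")
for n in("side","top"):
    im,d=get_image(n);np.savez(f"{n}2.npz",im=im,d=d)
    if n=="side":a=cv2.resize(im[90:330,180:400],(440,480))
    else:b=cv2.resize(im[110:260,130:360],(360,235))
b=cv2.copyMakeBorder(b,0,245,0,0,cv2.BORDER_CONSTANT)
cv2.imwrite("pics/g7.png",np.hstack([a,b])[:,:,::-1])
```

```text
over t 30.15 p [ 0.4749 -0.0127  0.1497] op 0.0231 gf 29.8 F [ 0.4 -0.6 -1. ]
down True t 31.68 p [ 0.4751 -0.012   0.0071] op 0.0229 gf 30.7 F [-0.7 -0.9  5. ]
open t 31.99 p [ 0.4765 -0.0122  0.0076] op 0.0399 gf 0.0 F [ 4.7 -0.6  3.2]
clear t 35.4 p [ 0.3005 -0.3493  0.3493] op 0.0401 gf 0.0 F [-0.   0.5  0. ]
```

View pics/g7.png

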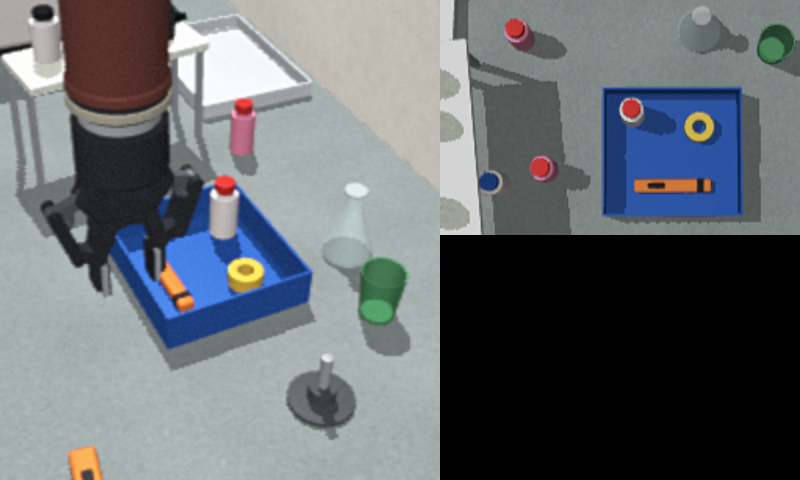

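All three are in the tote (top crop): bottle upright (631,110), roll flat (699,126), cutter flat (672,186). The bystanders are where they were.

```bash
python3 -c "
from plant import *
hold(.3);print(job_done())"
```

```text
the job is handed in; nothing more can be done
None
```

The tote is packed and handed in at about 36 s: the red-capped bottle stands upright, and the tape roll and small cutter lie flat on the floor, with the blue-capped bottle, flask and beaker left where they were.

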